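# Put the building set away at the toy-shop play table

## Task

Put the wooden building set away: first sweep the three loose hubs into the sorting tray with the hand brush, without touching them with your fingers, and stand the brush back on the table, on its bristles and clear of the tray. Then draw the rod out of the building board, start it in the empty tube of the rod rack and push it fully home, as deep as the rods in the other two tubes. Leave the other toys where they are.

Things in the scene. Friction and masses are not known exactly. Their poses are not given: they have to be found in the camera images.
- tray: Fixed plywood sorting tray, 266 (x) by 180 (y) mm, open at the front, its own -y side. Origin: centre of its underside, on the table. Floor 3 mm thick; side and back walls 45 mm high, 8 mm thick (inside 250 mm wide, y = -90 at the mouth to +82 mm). A bevelled lip slopes from the table at y = -110 up to the floor at y = -90 mm, so pieces slide in.
- brush: Loose block hand brush, brown wood with dark stiff bristles (rigid), 200 mm long (own x), 44 wide (y), 82 high, 220 g, standing on its bristles. Origin: centre of its underside. Bristles 190 by 32 mm up to z = 42; wooden back z = 40 to 56; on it a grip rib 120 mm long (x), 24 wide (y), z = 56 to 82 mm.
- brush_grip (a point): Centre of the brush's grip rib, 70 mm above the bristle tips; take it across its 24 mm width.
- hub0: Loose wooden hub of the building set, a flat disc 60 mm across and 26 mm thick with rod holes, about 50 g, lying flat. Origin: centre of its underside.
- hub1: Loose wooden hub of the building set, a flat disc 60 mm across and 26 mm thick with rod holes, about 50 g, lying flat. Origin: centre of its underside.
- hub2: Loose wooden hub of the building set, a flat disc 60 mm across and 26 mm thick with rod holes, about 50 g, lying flat. Origin: centre of its underside.
- board: Building board of brown wood, screwed to the table, 90 (x) by 130 (y) by 30 mm, with six holes 13 mm wide and 24 mm deep. Origin: centre of its underside. The rod stands in the hole at (-20, 0) mm.
- rod: Loose thin wooden rod, 12 mm in diameter and 130 mm long, 14 g, lower end chamfered to 6 mm across. Origin: centre of its lower end; z along the rod. At the start it stands upright in the board, 106 mm of it above the board's top (lower end 6 mm, upper end 136 mm above the table).
- tube0: The empty one of three fixed clear tubes on square wooden feet (50 by 50 by 24 mm) in a row on the rod rack; the order in the row varies. Origin: centre of the foot's underside, 10 mm above the table. Tube 22 mm wide outside (27 mm at the mouth's rubber grommet), 16 mm inside; mouth at z = 125, floor at z = 10 mm, so 115 mm deep.
- tube0_mouth (a point): Centre of the empty tube's mouth, 135 mm above the table. The four rubber lips of its grommet close to 10 mm and grip a rod with about 4 to 8 N of drag as it moves: it stays where it is left and has to be pushed. A rod that is fully down stands 15 mm out of the mouth.
- tube1: Tube like tube0 that already holds its rod, fixed, fully down (rod top 150 mm above the table). Origin as for tube0.
- tube2: The other tube that already holds its rod, as tube1.
- rack: Fixed wooden base plate of the rod rack, 262 (x) by 70 (y) by 10 mm, under the three tubes, which stand at x = -78, 0 and 78 mm. Origin: centre of its underside.
- train: Loose toy train engine, about 60 by 110 by 85 mm, a bystander.
- stacker: Loose ring stacker, 84 mm wide, 104 mm high, a bystander.
- car: Loose small wooden car, 85 by 54 by 48 mm, a bystander.
- pencilcup: Loose cup with pencils, 74 mm wide, about 170 mm high, a bystander.
- cardgame: Loose small boxed game, 70 by 100 by 30 mm, a bystander.
Not all that is in view belongs to the job. Leave any turquoise or yellow look-alike of the hub2 alone.

How it is judged:
By the outcome, as a careful person would: the job done as asked, in the order asked, and still so for the second after the job is handed in, with the robot touching nothing.
It also fails if it takes over 64 s, if anything falls off the work surface, if the arm or the gripper's body presses on something with over 40 N, if the wrist force passes 120 N, or if a joint passes its speed limit or range.

## Robot

A 6-joint arm with a two-finger parallel gripper is mounted at the origin on the work surface. World frame = base frame: x ahead of the robot, y to its left, z up, the work surface at z = 0. Lengths are in m, angles in degrees, forces in N, time in s.
With the tool pointing down it reaches from about 0.3 to 0.75 m from the base axis. Payload 8.5 kg.
Tool frame: the origin (TCP) lies midway between the tips of the shut fingers; the grasp point (between the pads) lies 19 mm behind it (env.grasp_offset is the distance from the TCP to the grasp point, in m); z points along the fingers, y is the line along which they close (so a half turn about z gives the same grasp; the last joint's range is limited). The gripper opens to 85 mm and grips with 20 to 120 N. Pads are 22 mm wide; open, the fingers measure 114 mm over their backs; the gripper's body (76 mm by 85 mm) begins 54 mm behind the grasp point. The pads swing forward as they close: fully open they stand 13 mm farther back than shut.
Start: joints at [60.315, 21.807, 74.336, -0, 83.858, -12.336], TCP at [0.164, 0.525, 0.231] pointing down, gripper open.
Joint ranges: [-178.18, 178.18], [-50.72, 133.34], [12.68, 142.11], [-81.47, 261.47], [9.98, 163.14], [-165.26, 165.26]. Speed limits (degrees/s): [136.94, 136.94, 180, 180, 180, 180].

## Interface

Orientations are given as a 3x3 rotation matrix whose columns are the frame's x, y, z axes.
In Python, from rig import env gives the robot as it stands.
- The arm moves only by the tool servo_tool, never from a script. Its argument "deltas" is text: rows parted by semicolons, each of 7 numbers parted by spaces: the opening, from 0 (shut) to 1 (fully open), then the shift along the tool's x, y, z in mm, then the turn, a rotation vector about the tool's x, y, z in rad. A call has 1 to 8 rows; each row shifts and turns the commanded pose from where the row before left it, along the tool's axes as they then stand; what a row does not reach is not made up. A row lasts 1/12 s, in which the tool goes at most 41.7 mm and 7.16 degrees, less where a joint would pass 70% of its speed; a pose out of reach is approached as far as the arm can. A call is refused whole if a number of a shift passes 41.7 or a number of a turn 0.125, either way. A call with a gripper value outside its range is refused whole. The fingers move at their own pace and stop on an object; "newtons" is the grip in N (left out, the last holds). Time passes only in rows, so rows that do not move let the fingers close. It gives the time, the measured TCP pose, the force, the opening and the grip force at its end, in the units of the state.
- env.observe(): the state, without advancing time (a new reading comes with each control period).
- env.get_image(name): name is "scene" or "top"; returns a dict with "img" (384x512x3 uint8, red, green, blue), "depth" (384x512 float32, m along the optical axis (not along the pixel's ray), 0 where there is no reading), "camera_matrix" (3x3 intrinsics, pixels), "world_to_cam" (4x4, takes a point from world to camera coordinates). Camera axes: x right, y down, z forward; pixel columns grow to the right and rows downward; lengths in m; the calibration is good to about 2 mm. A picture is of the moment at which its call begins.
- env.close_job(): hands the job in; it is judged then, once.
Trained networks look in a picture, given as the dict that the camera call returned (one of the last four; its "shot" number tells which), for a name from the list of things; names that differ only in an ending like _2 or _b are one class to them, and where a whole thing is asked for, a point or a joint stands for the part that bears it (a point fixed in the world has none). Each returns a list of dicts, best first, with "conf" (0 to 1); they miss things now and then, are a little off and sometimes report something else, mostly with a low value. They report only what shows in the picture. A call takes as long as a camera call. They do not tell look-alikes from the thing itself.
- env.spot_in(name, picture): "bbox" ([centre column, centre row, width, height] in pixels, round what is visible of it).
- env.spot_point(name, picture): "uv" ([column, row] in pixels: a listed point, or the origin of a listed thing).
The state is a dict: "time_s": time; "q": joint angles; "qvel": joint speeds; "joint_efforts": joint torques, N m; "position": TCP position; "tool_rot": TCP orientation; "ft_force": force on the tool from outside, world axes, zero at the start; "wrist_torque": the same for the moment, N m; "grip_width": finger opening in m; "gripper_force": force on a finger pad.
Only numpy, scipy, OpenCV 4.12 (cv2) and the standard library are available. Lean on these libraries where they do the work, as an engineer would, in place of code of your own. Each camera call takes 0.05 s, during which the arm holds its last target. There are 200 camera calls.

## Working session

There is one attempt and no reset: what is moved stays moved. The work goes in short steps, Python scripts to look and compute and a tool call to move; the robot and the scene stay as the last step left them, time stands still between calls to the robot, and variables do not carry over. Pictures are saved under pics/ and viewed, at most 10 in all, crops included, and the job is handed in when it is done.

Besides the shell and the picture viewer there is one more tool, called after "Call:" as name(argument=value, ...) on one line, values as JSON. servo_tool: Moves the arm, as the interface text tells. Its arguments: {"type":"object","properties":{"deltas":{"type":"string"},"newtons":{"type":"number"}},"required":["deltas"]}

```bash
ls; mkdir -p pics; cat > h.py <<'E'
import numpy as np, cv2
from rig import env
def back(p,uv,z=None,d=None):
    K=p["camera_matrix"];T=np.linalg.inv(p["world_to_cam"])
    r=np.linalg.inv(K)@np.array([uv[0],uv[1],1.]);
    o=T[:3,3];w=T[:3,:3]@r
    s=d if d is not None else (z-o[2])/w[2]
    return o+s*w
def ray(p,uv):
    K=p["camera_matrix"];T=np.linalg.inv(p["world_to_cam"])
    return T[:3,3],T[:3,:3]@(np.linalg.inv(K)@np.array([uv[0],uv[1],1.]))
def tri(a,b):
    A=np.zeros((3,3));y=np.zeros(3)
    for o,w in (a,b):
        w=w/np.linalg.norm(w);P=np.eye(3)-np.outer(w,w);A+=P;y+=P@o
    return np.linalg.solve(A,y)
E
python3 - <<'E'
from h import *
np.set_printoptions(precision=3,suppress=True)
P={n:env.get_image(n) for n in("scene","top")}
for n,p in P.items():
    cv2.imwrite(f"pics/{n}0.png",cv2.cvtColor(p["img"],cv2.COLOR_RGB2BGR)); np.savez(f"{n}0.npz",**p)
    print(n,np.linalg.inv(p["world_to_cam"])[:3])
for t in "tray brush brush_grip hub0 hub1 hub2 board rod tube0 tube0_mouth tube1 tube2 rack train stacker".split():
    R={}
    for n,p in P.items():
        L=env.spot_point(t,p); R[n]=L
        print(t,n,[(np.round(l["uv"]).astype(int).tolist(),round(l["conf"],2)) for l in L[:4]])
    if R["scene"] and R["top"]:
        print("   tri",tri(*[ray(P[n],R[n][0]["uv"]) for n in P]))
s=env.observe();print(s["time_s"],s["tool_rot"],env.grasp_offset)
E
```

```text
pics
scene [[ 0.736  0.414 -0.535  1.13 ]
 [ 0.677 -0.449  0.583 -0.634]
 [ 0.001 -0.792 -0.611  0.781]]
top [[ 0.007 -0.994  0.112  0.422]
 [-0.999 -0.003  0.037 -0.028]
 [-0.037 -0.113 -0.993  1.105]]
tray scene [([317, 161], 0.94)]
tray top [([132, 202], 0.7)]
   tri [ 0.5    0.334 -0.   ]
brush scene [([210, 245], 0.77), ([198, 352], 0.22)]
brush top [([309, 198], 0.84)]
   tri [ 0.515 -0.138 -0.011]
brush_grip scene [([209, 224], 0.87)]
brush_grip top [([311, 195], 0.8), ([133, 202], 0.19)]
   tri [ 0.518 -0.135  0.06 ]
hub0 scene [([214, 179], 0.9), ([271, 212], 0.86), ([235, 222], 0.64), ([275, 194], 0.59)]
hub0 top [([142, 279], 0.95), ([236, 260], 0.83), ([272, 201], 0.74), ([183, 280], 0.67)]
   tri [ 0.236  0.253 -0.123]
hub1 scene [([214, 179], 0.9), ([271, 212], 0.86), ([235, 222], 0.64), ([275, 194], 0.59)]
hub1 top [([142, 279], 0.95), ([236, 260], 0.83), ([272, 201], 0.74), ([183, 280], 0.67)]
   tri [ 0.236  0.253 -0.123]
hub2 scene [([214, 179], 0.9), ([271, 212], 0.86), ([235, 222], 0.64), ([275, 194], 0.59)]
hub2 top [([142, 279], 0.95), ([236, 260], 0.83), ([272,
[... 589 characters left out ...]
], 0.91), ([150, 278], 0.87), ([177, 292], 0.79)]
tube1 top [([373, 202], 0.9), ([147, 113], 0.67), ([379, 232], 0.63), ([372, 171], 0.56)]
   tri [ 0.49  -0.305  0.054]
tube2 scene [([137, 259], 0.91), ([150, 278], 0.87), ([177, 292], 0.79)]
tube2 top [([373, 202], 0.9), ([147, 113], 0.67), ([379, 232], 0.63), ([372, 171], 0.56)]
   tri [ 0.49  -0.305  0.054]
rack scene [([154, 283], 0.69)]
rack top [([374, 204], 0.8), ([215, 141], 0.52)]
   tri [ 0.502 -0.307 -0.019]
train scene []
train top [([189, 103], 0.8)]
stacker scene [([381, 200], 0.75)]
stacker top [([148, 115], 0.71)]
   tri [ 0.743  0.303 -0.006]
1.6 [[-0.955  0.298 -0.   ]
 [ 0.298  0.955  0.   ]
 [ 0.     0.    -1.   ]] 0.0187
```

View pics/top0.png

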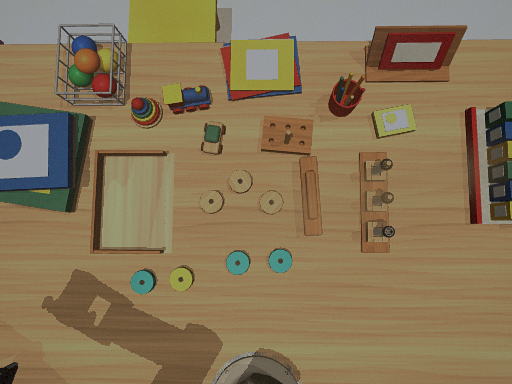

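View pics/scene0.png

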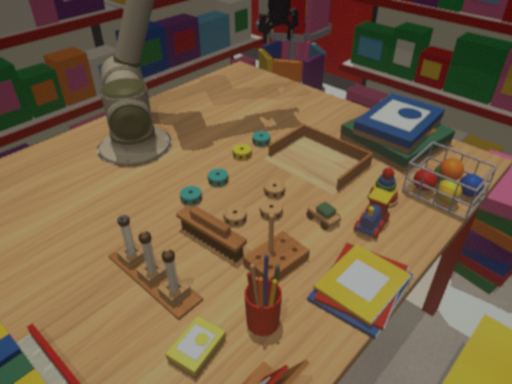

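```bash
python3 - <<'E'
from h import *
np.set_printoptions(precision=3,suppress=True)
P={n:dict(np.load(n+"0.npz")) for n in("top","scene")}
def cloud(p):
    K=p["camera_matrix"];T=np.linalg.inv(p["world_to_cam"]);d=p["depth"]
    v,u=np.mgrid[:384,:512];c=np.stack([(u-K[0,2])/K[0,0]*d,(v-K[1,2])/K[1,1]*d,d],-1)
    return c@T[:3,:3].T+T[:3,3]
C={n:cloud(P[n]) for n in P}
def sel(n,x0,x1,y0,y1,z0,z1):
    c=C[n];m=(c[...,0]>x0)&(c[...,0]<x1)&(c[...,1]>y0)&(c[...,1]<y1)&(c[...,2]>z0)&(c[...,2]<z1)&(P[n]["depth"]>0)
    return c[m]
def rect(q,nm):
    r=cv2.minAreaRect((q[:,:2]*1000).astype(np.float32));print(nm,len(q),r,"z",np.percentile(q[:,2],[5,50,95]))
for n in P:
    print(n)
    rect(sel(n,.4,.62,-.2,-.09,.072,.1),"rib"); rect(sel(n,.4,.62,-.2,-.09,.045,.062),"back")
    rect(sel(n,.34,.66,.2,.45,.035,.06),"traywall")
    rect(sel(n,.62,.76,-.16,.0,.022,.04),"board")
    for nm,(x0,x1) in dict(a=(.39,.46),b=(.46,.54),c=(.54,.62)).items():
        q=sel(n,x0,x1,-.36,-.25,.11,.2); 
        if len(q): rect(q,"tube"+nm); print(np.sort(q[:,2])[-5:])
    q=sel(n,.63,.7,-.12,-.04,.05,.16); rect(q,"rod"); rect(q[q[:,2]>.1],"rodtop")
    q=sel(n,.44,.64,-.1,.12,.018,.035)
    # hubs cluster
    m=np.zeros((300,300),np.uint8)
    for x,y,_ in q: m[int((x-.4)*1000),int((y+.15)*1000)]=1
    k,l,st,ce=cv2.connectedComponentsWithStats(cv2.dilate(m,np.ones((7,7))))
    for i in range(1,k):
        if st[i,4]>300: print("hub",ce[i,1]/1000+.4,ce[i,0]/1000-.15,st[i])
im=P["scene"]["img"][200:320,100:320];a=cv2.resize(im,None,fx=3.6,fy=3.6,interpolation=cv2.INTER_CUBIC)[:400]
cv2.imwrite("pics/crop.png",cv2.cvtColor(a,cv2.COLOR_RGB2BGR))
E
```

```text
top
rib 473 ((516.7338256835938, -134.6803741455078), (117.54794311523438, 24.475942611694336), 3.651029109954834) z [0.077 0.082 0.085]
back 908 ((516.6040649414062, -134.49749755859375), (200.05819702148438, 44.2934684753418), 3.6427645683288574) z [0.052 0.056 0.059]
traywall 941 ((501.592041015625, 335.81591796875), (180.82742309570312, 267.1728515625), 89.87915802001953) z [0.038 0.045 0.048]
board 1571 ((679.3087158203125, -76.77684783935547), (130.22140502929688, 91.84262084960938), 84.43106842041016) z [0.027 0.031 0.034]
tubea 113 ((426.81488037109375, -302.432373046875), (25.474411010742188, 25.092227935791016), 89.78532409667969) z [0.118 0.134 0.138]
[0.138 0.138 0.139 0.139 0.139]
tubeb 123 ((504.8741455078125, -302.93463134765625), (25.17804718017578, 25.278091430664062), 2.454559087753296) z [0.125 0.135 0.151]
[0.152 0.152 0.153 0.153 0.153]
tubec 118 ((582.7911376953125, -302.7882385253906), (24.025253295898438, 25.88957405090332), 1.6688055992126465) z [0.117 0.135 0.151]
[0.152 0.152 0.153 0.153 0.153]
rod 57 ((658.2872924804688, -74.81964111328125), (10.6619052886
[... 1484 characters left out ...]
 25.9168701171875), 75.91551971435547) z [0.113 0.135 0.152]
[0.153 0.153 0.153 0.153 0.154]
rod 155 ((661.127685546875, -76.17221069335938), (12.143925666809082, 10.906021118164062), 57.8110237121582) z [0.055 0.1   0.138]
rodtop 76 ((661.1511840820312, -76.09026336669922), (10.13276195526123, 10.858511924743652), 57.8110237121582) z [0.104 0.122 0.139]
hub 0.5029139072847683 -0.036688741721854295 [  80   69   68   67 3473]
hub 0.5054050701186623 0.10631984897518879 [ 236   74   37   64 1854]
hub 0.5571221893491125 0.044293195266272206 [ 161  123   66   69 3380]
hub 0.6350306406685238 0.10869080779944287 [244 226  29  17 359]
hub 0.6364885057471265 -0.08109961685823755 [ 48 229  47  14 522]
```

View pics/crop.png

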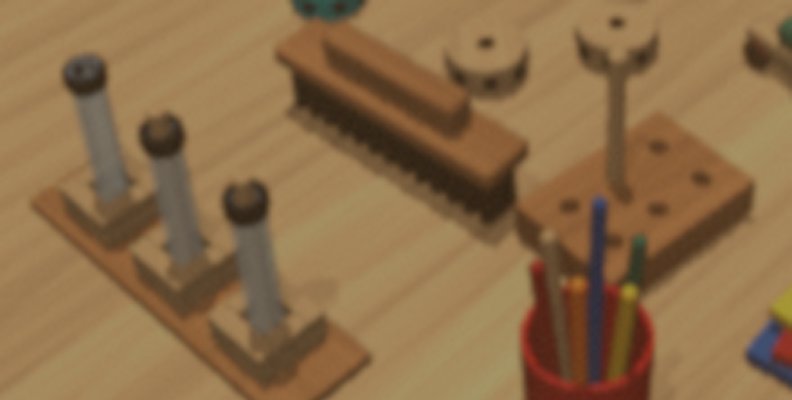

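The pictures show three plain wooden hubs at top (240,181), (211,202) and (272,202). The look-alikes to leave alone are the turquoise discs at (237,263), (280,261) and (143,282) and the yellow one at (181,280). The crop shows the left tube, at scene (126,218) and about (0.428,-0.303), is the empty one. The brush lies at (0.518,-0.135) with a yaw of 3.6°.

Call:
servo_tool(deltas="1 0 0 0 0 0 -0.122; 1 0 0 0 0 0 -0.122; 1 0 0 0 0 0 -0.122; 1 -16.4 -35.8 0 0 0 0; 1 -16.4 -35.8 0 0 0 0; 1 -16.4 -35.8 0 0 0 0; 1 -16.4 -35.8 0 0 0 0; 1 -16.4 -35.8 0 0 0 0", newtons=60)

```text
time_s: 2.27
position: [0.2575, 0.3499, 0.2314]
tool_rot: [[-0.998, -0.064, 0.0], [-0.064, 0.998, 0.0], [-0.0, 0.0, -1.0]]
ft_force: [1.1, 0.3, 0.1]
grip_width: 0.0851
gripper_force: 0.0
```

Call:
servo_tool(deltas="1 -16.4 -35.8 0 0 0 0; 1 -16.4 -35.8 0 0 0 0; 1 -16.4 -35.8 0 0 0 0; 1 -16.4 -35.8 0 0 0 0; 1 -16.4 -35.8 0 0 0 0; 1 -16.4 -35.8 0 0 0 0; 1 -16.4 -35.8 0 0 0 0; 1 -16.4 -35.8 0 0 0 0")

```text
time_s: 2.93
position: [0.4067, 0.072, 0.2316]
tool_rot: [[-0.998, -0.063, 0.001], [-0.063, 0.998, -0.0], [-0.001, -0.0, -1.0]]
ft_force: [1.5, 0.9, -0.0]
grip_width: 0.0854
gripper_force: 0.0
```

Call:
servo_tool(deltas="1 -16.4 -35.8 0 0 0 0; 1 -16.4 -35.8 0 0 0 0; 1 -16.4 -35.8 0 0 0 0; 1 -16.4 -35.8 0 0 0 0; 1 -16.4 -35.8 0 0 0 0; 1 -16.4 -35.8 0 0 0 0; 1 0 0 0 0 0 0; 1 0 0 0 0 0 0")

```text
time_s: 3.6
position: [0.5183, -0.1357, 0.2306]
tool_rot: [[-0.998, -0.061, -0.001], [-0.061, 0.998, 0.001], [0.001, 0.001, -1.0]]
ft_force: [0.9, 0.7, -0.0]
grip_width: 0.0852
gripper_force: 0.0
```

Call:
servo_tool(deltas="1 0 0 40 0 0 0; 1 0 0 40 0 0 0; 1 0 0 40 0 0 0; 1 0 0 30 0 0 0; 1 0 0 19 0 0 0; 1 0 0 0 0 0 0; 0.4 0 0 0 0 0 0; 0.1 0 0 0 0 0 0")

```text
time_s: 4.27
position: [0.5186, -0.134, 0.064]
tool_rot: [[-0.998, -0.064, 0.002], [-0.064, 0.998, -0.001], [-0.002, -0.001, -1.0]]
ft_force: [-0.5, 0.2, 1.1]
grip_width: 0.0636
gripper_force: 0.0
```

Call:
servo_tool(deltas="0 0 0 0 0 0 0; 0 0 0 0 0 0 0; 0 0 0 0 0 0 0; 0 0 0 0 0 0 0; 0 0 0 0 0 0 0; 0 0 0 0 0 0 0")

```text
time_s: 4.77
position: [0.5184, -0.1345, 0.0635]
tool_rot: [[-0.998, -0.063, 0.002], [-0.063, 0.998, -0.001], [-0.002, -0.001, -1.0]]
ft_force: [-0.7, -0.6, 7.1]
grip_width: 0.0229
gripper_force: 60.0
```

Call:
servo_tool(deltas="0 0 0 -7 0 0 0; 0 0 0 0 0 0 0.063; 0 8 0 0 0 0 0; 0 0 0 0 0 0 0; 0 0 10 0 0 0 0; 0 0 14 0 0 0 0; 0 0 14 0 0 0 0; 0 0 14 0 0 0 0")

```text
time_s: 5.43
position: [0.5097, -0.0804, 0.0692]
tool_rot: [[-1.0, -0.001, -0.0], [-0.001, 1.0, 0.0], [0.0, 0.0, -1.0]]
ft_force: [-0.8, -4.9, -2.1]
grip_width: 0.0229
gripper_force: 59.2
```

Call:
servo_tool(deltas="0 0 14 0 0 0 0; 0 0 14 0 0 0 0; 0 0 14 0 0 0 0; 0 0 14 0 0 0 0; 0 0 14 0 0 0 0; 0 0 14 0 0 0 0; 0 0 14 0 0 0 0; 0 0 14 0 0 0 0")

```text
time_s: 6.1
position: [0.5094, 0.0317, 0.0693]
tool_rot: [[-1.0, -0.002, -0.0], [-0.002, 1.0, -0.0], [0.0, -0.0, -1.0]]
ft_force: [-0.6, -1.6, -2.6]
grip_width: 0.0229
gripper_force: 59.3
```

```bash
cat > look.py <<'E'
from h import *
import sys
n,name,f=sys.argv[1],sys.argv[2],3
p=env.get_image(n);x0,x1,y0,y1=map(int,sys.argv[3:7])
a=p["img"][y0:y1,x0:x1];f=min(800/a.shape[1],600/a.shape[0])
cv2.imwrite(f"pics/{name}.png",cv2.cvtColor(cv2.resize(a,None,fx=f,fy=f,interpolation=cv2.INTER_CUBIC),cv2.COLOR_RGB2BGR))
for l in env.spot_point("hub0",p):
    if l["conf"]>.3: print(np.round(l["uv"]),round(l["conf"],2),np.round(back(p,l["uv"],z=0.0),3))
E
python3 look.py scene s1 150 400 100 280
```

```text
[279. 191.] 0.8 [0.511 0.135 0.   ]
[188. 202.] 0.77 [ 0.357 -0.071  0.   ]
[244. 153.] 0.64 [ 0.298  0.211 -0.   ]
[217. 180.] 0.53 [0.341 0.054 0.   ]
[278. 206.] 0.46 [ 0.55   0.086 -0.   ]
```

Two hubs are still visible ahead of the brush, and the third is behind the brush in this view. I'm continuing the sweep.

Call:
servo_tool(deltas="0 0 14 0 0 0 0; 0 0 14 0 0 0 0; 0 0 14 0 0 0 0; 0 0 14 0 0 0 0; 0 0 14 0 0 0 0; 0 0 14 0 0 0 0; 0 0 14 0 0 0 0; 0 0 14 0 0 0 0")

```text
time_s: 6.87
position: [0.5096, 0.1425, 0.0693]
tool_rot: [[-1.0, -0.001, -0.0], [-0.001, 1.0, -0.0], [0.0, -0.0, -1.0]]
ft_force: [-0.3, -0.9, -1.6]
grip_width: 0.0225
gripper_force: 59.6
```

```bash
python3 look.py scene s2 200 420 90 250
```

```text
[243. 155.] 0.79 [0.307 0.199 0.   ]
[217. 180.] 0.75 [0.343 0.052 0.   ]
[193. 199.] 0.62 [ 0.356 -0.055 -0.   ]
[260. 144.] 0.59 [ 0.301  0.288 -0.   ]
[302. 174.] 0.52 [0.507 0.245 0.   ]
[302. 188.] 0.48 [0.551 0.191 0.   ]
```

View pics/s2.png

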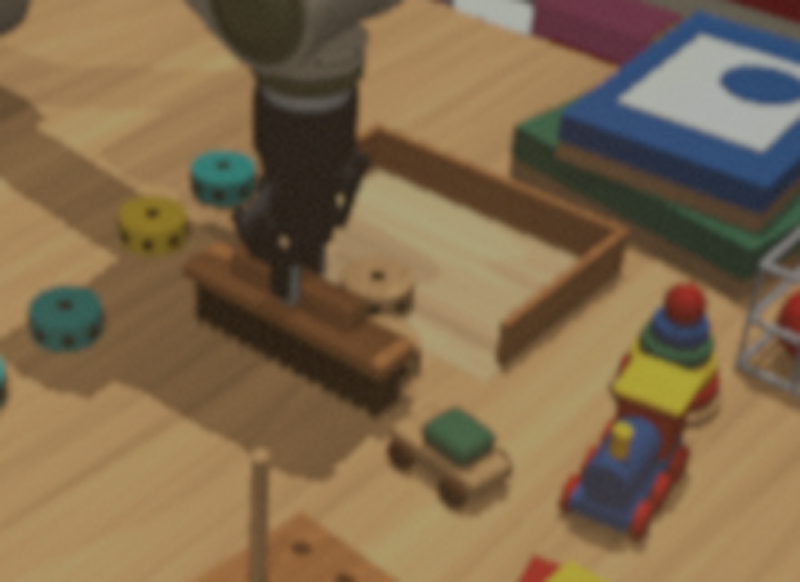

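The leading hub is at the tray lip, at crop (378,285). The car and the look-alikes haven't moved. The sweep goes on.

Call:
servo_tool(deltas="0 0 14 0 0 0 0; 0 0 14 0 0 0 0; 0 0 14 0 0 0 0; 0 0 14 0 0 0 0; 0 0 14 0 0 0 0; 0 0 14 0 0 0 0; 0 0 14 0 0 0 0; 0 0 12 0 0 0 0")

```text
time_s: 7.63
position: [0.5098, 0.2523, 0.0693]
tool_rot: [[-1.0, -0.0, -0.0], [-0.0, 1.0, -0.0], [0.0, -0.0, -1.0]]
ft_force: [-0.6, -1.8, -1.0]
grip_width: 0.0225
gripper_force: 59.9
```

Call:
servo_tool(deltas="0 0 10 0 0 0 0; 0 0 8 0 0 0 0; 0 0 5 0 0 0 0; 0 0 0 0 0 0 0; 0 0 -8 0 0 0 0; 0 0 -20 0 0 0 0; 0 0 -30 0 0 0 0; 0 0 -30 0 0 0 0")

```text
time_s: 8.3
position: [0.5095, 0.1852, 0.0693]
tool_rot: [[-1.0, -0.001, 0.0], [-0.001, 1.0, -0.0], [-0.0, -0.0, -1.0]]
ft_force: [0.8, -1.1, -2.2]
grip_width: 0.023
gripper_force: 59.8
```

Call:
servo_tool(deltas="0 0 -30 0 0 0 0; 0 0 -30 0 0 0 0; 0 0 -30 0 0 0 0; 0 0 -25 0 0 0 0; 0 0 -15 0 0 0 0; 0 0 0 0 0 0 0")

```text
time_s: 8.8
position: [0.5099, 0.0533, 0.0695]
tool_rot: [[-1.0, 0.004, 0.0], [0.004, 1.0, -0.001], [-0.0, -0.001, -1.0]]
ft_force: [0.5, -0.0, -2.5]
grip_width: 0.023
gripper_force: 59.8
```

```bash
python3 look.py top t3 60 320 100 295
```

```text
[280. 263.] 0.83 [ 0.343 -0.059  0.   ]
[138. 182.] 0.64 [0.555 0.322 0.   ]
[138. 203.] 0.62 [0.498 0.318 0.   ]
[239. 262.] 0.61 [0.345 0.047 0.   ]
[121. 193.] 0.56 [0.525 0.366 0.   ]
[144. 282.] 0.56 [0.291 0.294 0.   ]
[285. 144.] 0.56 [ 0.66  -0.073  0.   ]
```

View pics/t3.png

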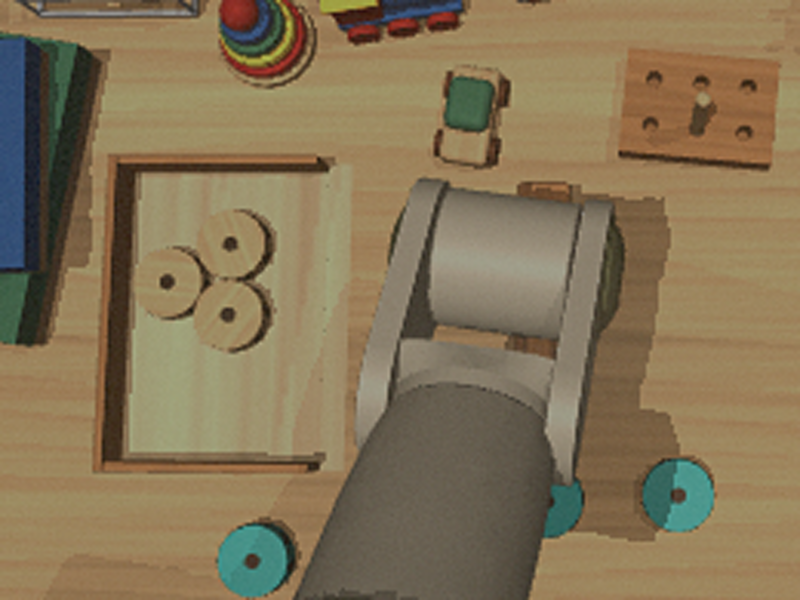

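All three hubs are well inside the tray, at crop (168,282), (232,243) and (229,315). Next I set the brush down at y≈0.05.

Call:
servo_tool(deltas="0 0 0 3 0 0 0; 0 0 0 2 0 0 0; 0 0 0 1 0 0 0; 0 0 0 0 0 0 0; 0 0 0 0 0 0 0")

```text
time_s: 9.32
position: [0.5096, 0.0574, 0.0635]
tool_rot: [[-1.0, -0.001, -0.0], [-0.001, 1.0, 0.0], [0.0, 0.0, -1.0]]
ft_force: [-2.8, -0.1, 3.8]
grip_width: 0.0228
gripper_force: 60.7
```

Call:
servo_tool(deltas="0.3 0 0 0 0 0 0; 0.7 0 0 0 0 0 0; 1 0 0 0 0 0 0; 1 0 0 -15 0 0 0; 1 0 0 -38 0 0 0; 1 0 0 -38 0 0 0; 1 0 0 -38 0 0 0; 1 -20 -18 -21 0 0 0")

```text
time_s: 9.98
position: [0.5288, 0.0408, 0.2179]
tool_rot: [[-1.0, -0.003, 0.004], [-0.003, 1.0, 0.0], [-0.004, 0.0, -1.0]]
ft_force: [2.1, 0.5, 0.9]
grip_width: 0.0853
gripper_force: 0.0
```

Call:
servo_tool(deltas="1 -26 -23 0 0 0 0; 1 -26 -23 0 0 0 0; 1 -26 -23 0 0 0 0; 1 -26 -23 0 0 0 0; 1 -26 -23 0 0 0 0; 1 0 0 0 0 0 0; 1 0 0 0 0 0 0")

```text
time_s: 10.57
position: [0.6605, -0.0773, 0.2119]
tool_rot: [[-1.0, 0.001, -0.001], [0.001, 1.0, 0.0], [0.001, 0.0, -1.0]]
ft_force: [0.2, 0.9, -0.3]
grip_width: 0.0855
gripper_force: 0.0
```

```bash
python3 look.py top t4 60 320 100 295
```

```text
[148. 113.] 0.73 [0.747 0.301 0.   ]
[138. 181.] 0.67 [0.558 0.323 0.   ]
[282. 259.] 0.65 [ 0.355 -0.064  0.   ]
[286. 136.] 0.63 [ 0.681 -0.075  0.   ]
[118. 194.] 0.58 [0.523 0.376 0.   ]
[138. 203.] 0.58 [0.499 0.319 0.   ]
[374. 173.] 0.38 [ 0.581 -0.307  0.   ]
```

View pics/t4.png

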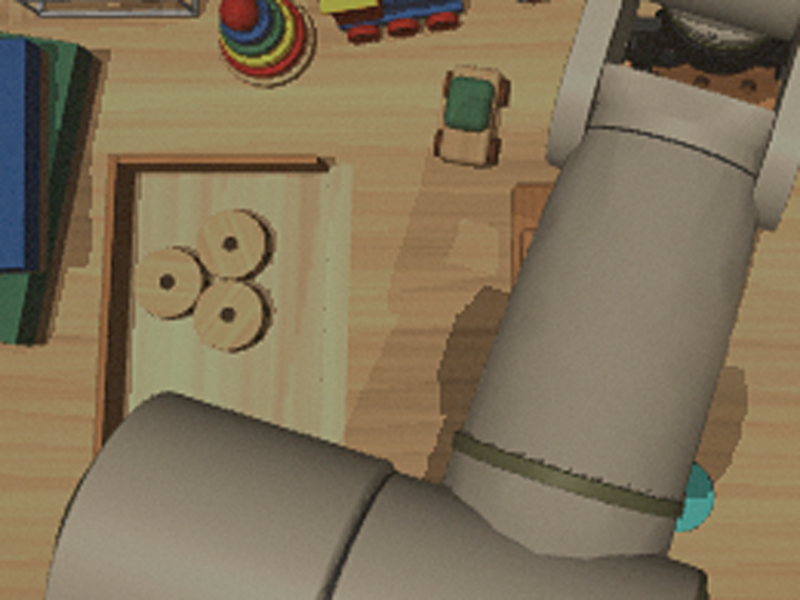

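Hubs stay in the tray, and the brush end at crop (530,230) stands clear of it. Now the rod: a small y correction, descend and grip.

Call:
servo_tool(deltas="1 1 2 30 0 0 0; 1 0 0 30 0 0 0; 1 0 0 25 0 0 0; 1 0 0 15 0 0 0; 1 0 0 0 0 0 0; 0.3 0 0 0 0 0 0; 0 0 0 0 0 0 0; 0 0 0 0 0 0 0", newtons=40)

```text
time_s: 11.33
position: [0.6595, -0.074, 0.1153]
tool_rot: [[-1.0, -0.001, 0.003], [-0.001, 1.0, -0.001], [-0.003, -0.001, -1.0]]
ft_force: [0.8, 0.2, 0.3]
grip_width: 0.0518
gripper_force: 0.0
```

Call:
servo_tool(deltas="0 0 0 0 0 0 0; 0 0 0 0 0 0 0; 0 0 0 0 0 0 0; 0 0 0 0 0 0 0; 0 0 0 0 0 0 0; 0 0 0 0 0 0 0")

```text
time_s: 11.83
position: [0.6592, -0.0743, 0.1139]
tool_rot: [[-1.0, -0.0, 0.001], [-0.0, 1.0, -0.0], [-0.001, -0.0, -1.0]]
ft_force: [0.5, -0.3, 4.2]
grip_width: 0.0103
gripper_force: 39.1
```

Call:
servo_tool(deltas="0 0 0 -10 0 0 0; 0 0 0 -20 0 0 0; 0 0 0 -30 0 0 0; 0 0 0 -35 0 0 0; 0 0 0 -35 0 0 0; 0 0 0 -25 0 0 0; 0 0 0 0 0 0 0; 0 0 0 0 0 0 0")

```text
time_s: 12.5
position: [0.659, -0.0741, 0.2698]
tool_rot: [[-1.0, -0.0, 0.003], [-0.0, 1.0, -0.001], [-0.003, -0.001, -1.0]]
ft_force: [0.2, 0.4, -0.5]
grip_width: 0.0105
gripper_force: 39.1
```

Call:
servo_tool(deltas="0 15 -15 0 0 0 0; 0 28 -27 0 0 0 0; 0 28 -27 0 0 0 0; 0 28 -28 0 0 0 0; 0 28 -28 0 0 0 0; 0 28 -27 0 0 0 0; 0 28 -27 0 0 0 0; 0 28 -27 0 0 0 0")

```text
time_s: 13.17
position: [0.446, -0.2806, 0.2669]
tool_rot: [[-1.0, -0.0, -0.002], [-0.0, 1.0, 0.002], [0.002, 0.002, -1.0]]
ft_force: [0.7, -0.3, -0.7]
grip_width: 0.0103
gripper_force: 39.1
```

Call:
servo_tool(deltas="0 14 -14 0 0 0 0; 0 6 -8 0 0 0 0; 0 0 0 0 0 0 0; 0 0 0 0 0 0 0; 0 0 0 0 0 0 0")

```text
time_s: 13.58
position: [0.4288, -0.3012, 0.2679]
tool_rot: [[-1.0, -0.002, -0.0], [-0.002, 1.0, 0.001], [0.0, 0.001, -1.0]]
ft_force: [0.4, -0.2, -0.4]
grip_width: 0.0102
gripper_force: 39.1
```

```bash
cat > rod.py <<'E'
from h import *
import sys
np.set_printoptions(precision=4,suppress=True)
for n in ("scene","top"):
    p=env.get_image(n);np.savez(n+sys.argv[1]+".npz",**p)
    K=p["camera_matrix"];T=np.linalg.inv(p["world_to_cam"]);d=p["depth"]
    v,u=np.mgrid[:384,:512];c=np.stack([(u-K[0,2])/K[0,0]*d,(v-K[1,2])/K[1,1]*d,d],-1)@T[:3,:3].T+T[:3,3]
    m=(abs(c[...,0]-.428)<.035)&(abs(c[...,1]+.303)<.04)&(d>0)
    for a,b in ((.125,.142),(.15,.18),(.18,.21),(.21,.24)):
        q=c[m&(c[...,2]>a)&(c[...,2]<b)]
        if len(q)>3:print(n,a,len(q),q.mean(0),q[:,:2].min(0),q[:,:2].max(0))
    if n=="scene":
        a=p["img"][120:300,50:250];cv2.imwrite(f"pics/r{sys.argv[1]}.png",cv2.cvtColor(cv2.resize(a,None,fx=3.3,fy=3.3,interpolation=cv2.INTER_CUBIC),cv2.COLOR_RGB2BGR))
E
python3 rod.py 1
```

```text
scene 0.125 120 [ 0.4306 -0.3043  0.133 ] [ 0.4162 -0.3173] [ 0.443 -0.291]
scene 0.15 34 [ 0.4336 -0.3026  0.1726] [ 0.428  -0.3075] [ 0.4374 -0.2954]
scene 0.18 67 [ 0.4335 -0.3027  0.1957] [ 0.4269 -0.3073] [ 0.4368 -0.2952]
scene 0.21 67 [ 0.4337 -0.3027  0.2257] [ 0.4262 -0.3072] [ 0.4377 -0.2966]
top 0.125 43 [ 0.428 -0.295  0.134] [ 0.4165 -0.3015] [ 0.4393 -0.2898]
```

View pics/r1.png

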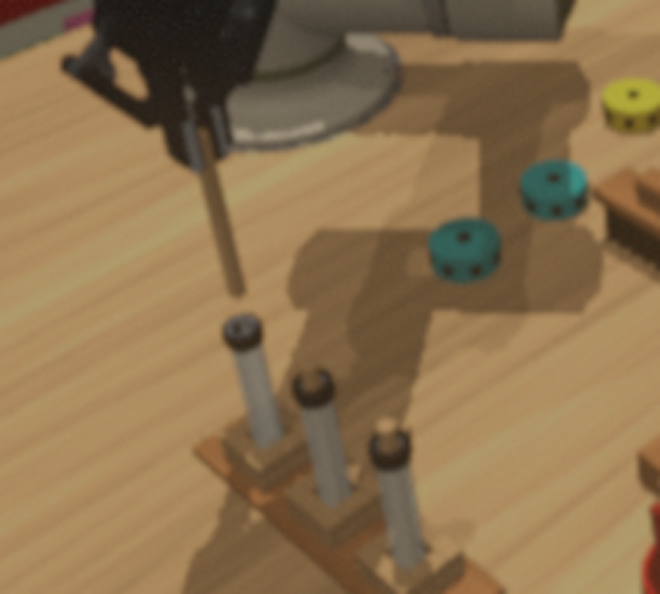

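Call:
servo_tool(deltas="0 1 -2 6 0 0 0; 0 0 0 5 0 0 0; 0 0 0 0 0 0 0; 0 0 0 0 0 0 0")

```text
time_s: 14.02
position: [0.427, -0.3039, 0.2568]
tool_rot: [[-1.0, -0.0, -0.001], [-0.0, 1.0, 0.001], [0.001, 0.001, -1.0]]
ft_force: [0.6, -0.1, 0.4]
grip_width: 0.0102
gripper_force: 39.1
```

```bash
cat > px.py <<'E'
from h import *
np.set_printoptions(precision=4,suppress=True)
def cl(p):
    K=p["camera_matrix"];T=np.linalg.inv(p["world_to_cam"]);d=p["depth"]
    v,u=np.mgrid[:384,:512];return np.stack([(u-K[0,2])/K[0,0]*d,(v-K[1,2])/K[1,1]*d,d],-1)@T[:3,:3].T+T[:3,3]
def proj(p,X):
    c=p["world_to_cam"][:3]@np.append(X,1);c=p["camera_matrix"]@c;return c[:2]/c[2]
def axis(p,xy,a,b,r):
    c=cl(p);m=(abs(c[...,0]-xy[0])<r)&(abs(c[...,1]-xy[1])<r)&(c[...,2]>a)&(c[...,2]<b)&(p["depth"]>0)
    out=[]
    for row in np.unique(np.nonzero(m)[0]):
        k=np.nonzero(m[row])[0]; out.append((row,k.mean(),len(k)))
    return np.array(out)
def report(p,xy,a,b,r,zc):
    # mean column residual of each row to projected vertical through xy -> mm sideways
    A=axis(p,xy,a,b,r); L=np.array([proj(p,[*xy,z]) for z in np.linspace(a-.03,b+.03,60)])
    o=np.argsort(L[:,1]); e=A[:,1]-np.interp(A[:,0],L[o,1],L[o,0])
    w=A[:,2]>=np.median(A[:,2])-1
    d=(p["world_to_cam"][:3]@np.array([*xy,(a+b)/2,1]))[2];s=d/p["camera_matrix"][0,0]*1000
    print("side mm med",np.median(e[w])*s,"spread",e[w].std()*s,"rows",w.sum(),"px/mm",1/s)
if __name__=="__main__":
    s=env.observe();P=s["position"];print(P)
    p0=dict(np.load("scene0.npz"));p=env.get_image("scene")
    print("tube rel .428,-.303");report(p0,(.428,-.303),.05,.11,.03,0);report(p0,(.428,-.303),.118,.137,.03,0)
    print("rod initial rel .6592,-.0743");report(p0,(.6592,-.0743),.05,.135,.02,0)
    print("rod now rel TCP");report(p,P[:2],.155,.235,.02,0)
    c=cl(p);q=c[(abs(c[...,0]-P[0])<.012)&(abs(c[...,1]-P[1])<.012)&(c[...,2]>.143)];print("rod bottom z",np.sort(q[:,2])[:4])
E
python3 px.py
```

```text
[ 0.427  -0.3039  0.2568]
tube rel .428,-.303
side mm med -0.21657662962649976 spread 0.6413075771676445 rows 17 px/mm 0.44095526023702475
side mm med -0.6769616456219677 spread 1.3314807727623426 rows 9 px/mm 0.45417677390526173
rod initial rel .6592,-.0743
side mm med 0.8084609798158071 spread 0.6110350453981672 rows 27 px/mm 0.44004991970753
rod now rel TCP
side mm med 0.8671012780648303 spread 0.6596820934755983 rows 29 px/mm 0.4743927465725753
rod bottom z [0.1513 0.1547 0.1547 0.155 ]
```

Sideways the rod and tube agree within 0.2 mm, and the depth direction agrees too. I'm starting the insertion slowly.

Call:
servo_tool(deltas="0 0 0 6 0 0 0; 0 0 0 5 0 0 0; 0 0 0 4 0 0 0; 0 0 0 4 0 0 0; 0 0 0 4 0 0 0; 0 0 0 4 0 0 0", newtons=60)

```text
time_s: 14.57
position: [0.4271, -0.3043, 0.2303]
tool_rot: [[-1.0, -0.0, 0.001], [-0.0, 1.0, -0.0], [-0.001, -0.0, -1.0]]
ft_force: [-0.1, 0.5, 4.4]
grip_width: 0.0098
gripper_force: 59.6
```

```bash
python3 -c "
from px import *
s=env.observe();P=s['position'];print(P,s['ft_force'],s['wrist_torque']);p=env.get_image('scene');report(p,P[:2],.155,.21,.02,0)"
```

```text
[ 0.4271 -0.3043  0.2303] [-0.0717  0.4577  4.4375] [ 0.2009 -0.0057  0.0109]
side mm med 0.972316934795229 spread 0.6065400427099036 rows 20 px/mm 0.47065126757432857
```

Call:
servo_tool(deltas="0 0 0 8 0 0 0; 0 0 0 10 0 0 0; 0 0 0 10 0 0 0; 0 0 0 10 0 0 0")

```text
time_s: 14.95
position: [0.4272, -0.3044, 0.1923]
tool_rot: [[-1.0, -0.0, 0.001], [-0.0, 1.0, -0.001], [-0.001, -0.001, -1.0]]
ft_force: [0.4, 0.4, 4.5]
grip_width: 0.0095
gripper_force: 59.6
```

Call:
servo_tool(deltas="0 0 0 10 0 0 0; 0 0 0 10 0 0 0; 0 0 0 10 0 0 0; 0 0 0 8 0 0 0; 0 0 0 4 0 0 0; 0 0 0 0 0 0 0")

```text
time_s: 15.45
position: [0.4267, -0.3039, 0.1492]
tool_rot: [[-1.0, -0.0, -0.001], [-0.0, 1.0, 0.001], [0.001, 0.001, -1.0]]
ft_force: [1.4, -0.3, -5.2]
grip_width: 0.0099
gripper_force: 58.4
```

```bash
python3 rod.py 2
```

```text
scene 0.125 106 [ 0.4334 -0.3057  0.1339] [ 0.4147 -0.3169] [ 0.4416 -0.2906]
scene 0.15 180 [ 0.4334 -0.3059  0.1676] [ 0.4171 -0.3228] [ 0.4411 -0.2849]
scene 0.18 327 [ 0.4331 -0.3034  0.1985] [ 0.4149 -0.3421] [ 0.4428 -0.2633]
scene 0.21 311 [ 0.4374 -0.3009  0.2247] [ 0.4113 -0.3424] [ 0.4461 -0.2631]
```

View pics/r2.png

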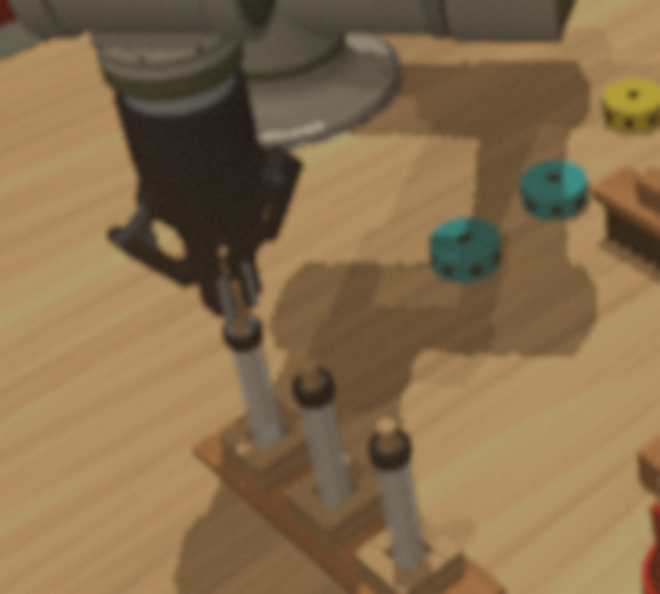

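The rod is inside the tube, with about 35 mm still showing at crop (240,300). Release, rise, shut the fingers and push it home.

Call:
servo_tool(deltas="0.2 0 0 0 0 0 0; 0.4 0 0 0 0 0 0; 0.4 0 0 0 0 0 0; 0.4 0 0 -15 0 0 0; 0.4 0 0 -20 0 0 0; 0.4 0 0 -15 0 0 0; 0 0 0 0 0 0 0; 0 0 0 0 0 0 0")

```text
time_s: 16.22
position: [0.4271, -0.3044, 0.2007]
tool_rot: [[-1.0, -0.0, 0.001], [-0.0, 1.0, -0.001], [-0.001, -0.001, -1.0]]
ft_force: [-0.6, 0.6, -0.2]
grip_width: 0.0109
gripper_force: 0.0
```

Call:
servo_tool(deltas="0 0 0 0 0 0 0; 0 0 0 0 0 0 0; 0 0 0 0 0 0 0; 0 0 0 0 0 0 0")

```text
time_s: 16.55
position: [0.4268, -0.3041, 0.1997]
tool_rot: [[-1.0, -0.0, -0.001], [-0.0, 1.0, 0.001], [0.001, 0.001, -1.0]]
ft_force: [-0.8, 1.0, 0.2]
grip_width: -0.0002
gripper_force: 0.0
```

```bash
python3 rod.py 3; python3 -c "
from h import *
p=dict(np.load('scene3.npz'))
a=p['img'][200:270,90:180];cv2.imwrite('pics/r3c.png',cv2.cvtColor(cv2.resize(a,None,fx=7,fy=7,interpolation=cv2.INTER_CUBIC),cv2.COLOR_RGB2BGR))"
```

```text
scene 0.125 107 [ 0.4332 -0.3057  0.1338] [ 0.4147 -0.3175] [ 0.4416 -0.2905]
scene 0.15 63 [ 0.4308 -0.3049  0.1641] [ 0.4205 -0.31  ] [ 0.4366 -0.298 ]
scene 0.18 27 [ 0.4354 -0.3059  0.207 ] [ 0.4254 -0.3161] [ 0.4411 -0.2925]
scene 0.21 168 [ 0.4344 -0.3069  0.2247] [ 0.4193 -0.3181] [ 0.4402 -0.2897]
```

Call:
servo_tool(deltas="0 0 0 12 0 0 0; 0 0 0 10 0 0 0; 0 0 0 6 0 0 0; 0 0 0 6 0 0 0; 0 0 0 5 0 0 0; 0 0 0 4 0 0 0; 0 0 0 3 0 0 0; 0 0 0 1 0 0 0")

```text
time_s: 17.32
position: [0.4272, -0.3044, 0.1535]
tool_rot: [[-1.0, -0.0, 0.001], [-0.0, 1.0, -0.001], [-0.001, -0.001, -1.0]]
ft_force: [-0.5, 0.8, 5.5]
grip_width: -0.0001
gripper_force: 2.6
```

Call:
servo_tool(deltas="0 0 0 2 0 0 0; 0 0 0 1 0 0 0; 0 0 0 0 0 0 0")

```text
time_s: 17.57
position: [0.4271, -0.3044, 0.1506]
tool_rot: [[-1.0, -0.0, 0.001], [-0.0, 1.0, -0.001], [-0.001, -0.001, -1.0]]
ft_force: [0.4, -0.2, 3.0]
grip_width: -0.0003
gripper_force: 1.4
```

Continue until the bottom is felt.

Call:
servo_tool(deltas="0 0 0 1 0 0 0; 0 0 0 1 0 0 0; 0 0 0 0 0 0 0")

```text
time_s: 17.82
position: [0.4274, -0.3047, 0.1496]
tool_rot: [[-1.0, -0.0, 0.002], [-0.0, 1.0, -0.002], [-0.002, -0.002, -1.0]]
ft_force: [-1.2, 0.9, 12.1]
grip_width: 0.0
gripper_force: 5.8
```

Call:
servo_tool(deltas="0 0 0 1 0 0 0; 0 0 0 0 0 0 0")

```text
time_s: 17.98
position: [0.4277, -0.305, 0.1494]
tool_rot: [[-1.0, -0.0, 0.003], [-0.0, 1.0, -0.003], [-0.003, -0.003, -1.0]]
ft_force: [-1.6, 1.4, 16.2]
grip_width: 0.0003
gripper_force: 8.6
```

Call:
servo_tool(deltas="0 0 0 -10 0 0 0; 0 0 0 -30 0 0 0; 0 0 0 -40 0 0 0; 0 30 0 -20 0 0 0; 0 40 0 0 0 0 0; 0 40 0 0 0 0 0; 0 0 0 0 0 0 0; 0 0 0 0 0 0 0")

```text
time_s: 18.65
position: [0.3158, -0.3043, 0.2475]
tool_rot: [[-1.0, 0.003, 0.0], [0.003, 1.0, -0.0], [-0.0, -0.0, -1.0]]
ft_force: [-0.4, 0.5, -0.5]
grip_width: 0.0001
gripper_force: 0.0
```

```bash
python3 - <<'E'
from px import *
for n in("scene","top"):
    p=env.get_image(n);c=cl(p)
    for x in(.428,.506,.584):
        q=c[(abs(c[...,0]-x)<.02)&(abs(c[...,1]+.303)<.02)&(c[...,2]>.1)&(c[...,2]<.2)]
        if len(q): print(n,x,np.sort(q[:,2])[-5:])
    q=c[(abs(c[...,0]-.51)<.08)&(abs(c[...,1]-.055)<.03)&(c[...,2]>.07)]
    if len(q): print("rib",np.percentile(q,[5,50,95],0))
    cv2.imwrite(f"pics/f_{n}.png",cv2.cvtColor(p["img"],cv2.COLOR_RGB2BGR))
a,b=[cv2.imread(f"pics/f_{n}.png") for n in("scene","top")]
cv2.imwrite("pics/final.png",cv2.resize(np.vstack([a[90:320,90:460],b[80:310,60:430]]),None,fx=1.3,fy=1.3))
E
```

```text
scene 0.428 [0.1522 0.1525 0.1526 0.1528 0.1537]
scene 0.506 [0.1517 0.1518 0.1518 0.152  0.1524]
scene 0.584 [0.1518 0.1519 0.1519 0.152  0.1527]
rib [[0.4585 0.0444 0.072 ]
 [0.515  0.0507 0.0822]
 [0.5666 0.0654 0.0857]]
top 0.428 [0.1507 0.151  0.1515 0.1519 0.1519]
top 0.506 [0.152  0.152  0.1523 0.1523 0.1533]
top 0.584 [0.1512 0.1512 0.1514 0.1522 0.1535]
rib [[0.4547 0.0458 0.0776]
 [0.5064 0.0562 0.0818]
 [0.5606 0.0679 0.0853]]
```

View pics/final.png

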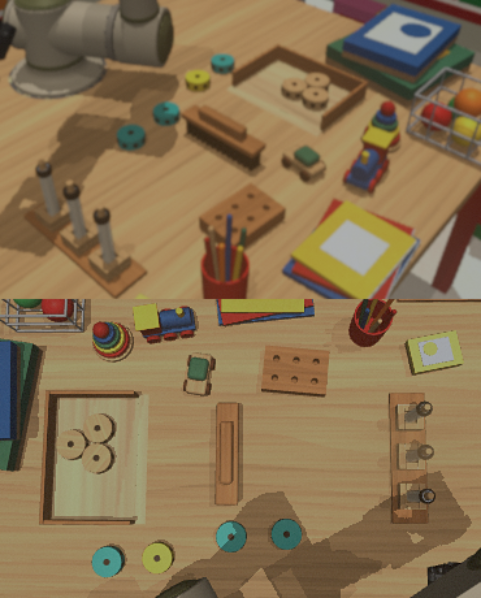

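The final picture shows all three hubs in the tray, the brush standing clear of it, the board empty and the three rod tops level at 0.152 m. The bystanders haven't moved. Handing in.

```bash
python3 -c "
from rig import env
print(env.close_job())"
```

```text
the job is handed in; nothing more can be done
None
```

The job is done and handed in: the three hubs are in the tray, the brush stands on its bristles clear of the tray, and the rod is fully home in the empty tube, level with the other two.

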